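# Draw the test probe to its green band and hold it

## Task

The black-handled probe is pushed fully down into the nickel fitting on the blue stand and is locked by the red swing latch. Swing the latch clear of the probe's collar by its upright red knob, then draw the probe gently and straight up in its snug bore until the whole green band shows above the fitting's rim while the red band below it is still hidden inside; never pull the probe right out. Finish while still gripping the probe and holding it steady there, with the loose fittings around the stand left standing where they are.

Things in the scene. Friction and masses are not known exactly. Their poses are not given: they have to be found in the camera images.
- stand: Fixed stand: blue plate 110 x 150 x 12 mm (its centre 15 mm to +y) with an upright nickel tube fitting, 46 mm wide (54 to 62 mm hex foot), rim 80 mm above the table, vertical through bore 21 mm wide. Origin on the bore axis at table height; z up; +y points from the bore to the latch hinge. Place and yaw vary.
- mouth (a point): Centre of the bore's mouth, level with the fitting's rim, 80 mm above the table; axes as the stand.
- latch_hinge (a point): On the latch's vertical hinge axis, 50 mm from the bore axis along the stand's +y, 87.5 mm above the table (underside of the latch). The hinge post is 18 mm thick.
- latch (a joint): Red latch's angle, 0 to 1.5 rad; starts at 0 to 0.25. At 0 its tongue points from hinge to bore axis, its knob arm to the stand's +y; growing = clockwise from above (knob towards the stand's +x). Stays where left; 1 to 2 N at the knob. Bar 14 mm wide, 6 mm thick, 1.5 mm above the collar; tongue reaches 36 mm from the hinge axis, clear of the collar beyond 0.65 rad.
- latch_knob (a point): On the axis of the upright round red knob at the latch's long end, 65 mm from the hinge axis. Knob 14 mm in diameter; this point is 118.5 mm above the table, 15 mm below the knob's top and 25 mm above the bar's top. It moves with the latch.
- probe: Loose, 0.17 to 0.35 kg. Origin: centre of its lower tip, z up its axis. Rod 20 mm thick to 64 mm, red band 12 to 22 mm, green band 34 to 44 mm; collar 44 mm wide 64 to 70 mm, on the fitting's rim at the start (tip 16 mm above table); round black handle 24 mm thick 70 to 116 mm. Drawn up 30 mm: green all out; 42 mm: red starts to show; 64 mm: leaves bore. Released, it drops.
- grip (a point): On the probe's axis in the handle, 98 mm above its tip, 18 mm below its top: a good place to grip. 114 mm above the table at the start.
- green_low (a point): On the probe's axis at the lower edge of the green band, 34 mm above the tip.
- red_top (a point): On the probe's axis at the upper edge of the red band, 22 mm above the tip.
- union: Loose nickel union standing upright by the stand, 48 mm in diameter, 58 mm tall; origin under its centre. Not to be disturbed.
- nipple: Loose brass nipple standing upright by the stand, 34 mm in diameter, 46 mm tall; origin under its centre. Not to be disturbed.
- valve: Loose nickel valve standing upright by the stand, 46 mm in diameter, 62 mm tall, with a red 50 mm wing handle on its +x side reaching 37 mm from the axis; origin under its centre. Not to be disturbed.
Not all that is in view belongs to the job. There is more than one size of the probe; the job needs the smaller. There is more than one size of the stand; the job needs the larger.

How it is judged (in metres and radians):
On the way:
1. the latch is swung clear of the collar (beyond 0.6 rad) with the probe still fully down (value of joint latch above 0.6 rad and z of probe in the frame of mouth below -0.061 m), for 0.2 s.
At the end, for the whole second after the job is handed in: The gripper holds the probe still, drawn up 30 to 42 mm (1 mm grace each side), tip within 5 mm of the bore axis, leaning under 0.08 rad, under 20 N against the stand; the latch is beyond 0.6 rad; the loose fittings are upright and within 30 mm of their places (z of green_low in the frame of mouth above -0.001 m and z of red_top in the frame of mouth below 0.001 m and horizontal distance between probe and mouth below 0.005 m and angle between the z axis of probe and the z axis of stand, either way round below 0.08 rad and contact force between the fingers and probe above 1 N and contact force between probe and stand below 20 N and linear speed of probe below 0.02 m/s and value of joint latch above 0.6 rad and distance of each of union, nipple, valve from where it was at the start of the episode below 0.03 m and angle between each of union, nipple, valve's own z axis and vertical below 0.3 rad); the arm keeps its last pose, push and grip.
It fails at once if the probe is pulled right out of the bore (z of probe in the frame of mouth above 0 m).
It fails at once if the probe is pried or jammed: it presses on the stand or its latch with more than 40 N, or leans more than 0.12 rad (contact force between probe and stand above 40 N or angle between the z axis of probe and the z axis of stand, either way round above 0.12 rad).
It fails at once if a loose fitting is knocked over or moved more than 30 mm (distance of any of union, nipple, valve from where it was at the start of the episode above 0.03 m or angle between any of union, nipple, valve's own z axis and vertical above 0.3 rad).
It also fails if it takes over 51 s, if anything falls off the work surface, if the arm or the gripper's body presses on something with over 40 N, if the wrist force passes 120 N, or if a joint passes its speed limit or range.

## Robot

A 6-joint arm with a two-finger parallel gripper is mounted at the origin on the work surface. World frame = base frame: x ahead of the robot, y to its left, z up, the work surface at z = 0. Lengths are in mm, angles in rad, forces in N, time in s.
With the tool pointing down it reaches from about 400 to 925 mm from the base axis. Payload 12.5 kg.
Tool frame: the origin (TCP) lies midway between the tips of the shut fingers; the grasp point (between the pads) lies 19 mm behind it; z points along the fingers, y is the direction in which the jaws open and shut (so a half turn about z gives the same grasp; the last joint's range is limited). The gripper opens to 95 mm and grips with 3 to 60 N. Pads are 20 mm wide; open, the fingers measure 119 mm over their backs; the gripper's body (75 mm by 180 mm) begins 59 mm behind the grasp point.
Start: joints at [1.036, 0.491, 1.559, -0, 1.092, -0.106], TCP at [259.849, 568.441, 214.661] pointing down, gripper open.
Joint ranges: [-3.1, 3.1], [-0.84, 2.19], [0.05, 2.79], [-1.13, 4.28], [0.06, 2.93], [-2.69, 2.69]. Speed limits (rad/s): [2.22, 2.22, 2.79, 3.14, 3.14, 3.14].

## Interface

Orientations are given as [roll, pitch, yaw] about the fixed x, y, z axes, in that order (R = Rz(yaw) Ry(pitch) Rx(roll)).
In Python, from cell import env gives the robot as it stands.
- The arm moves only by the tool drive_tool, never from a script. Its argument "increments" is a list of rows, each a list of 2 entries, a list of its own where there are three numbers: the shift along the tool's x, y, z as a fraction of full scale, then the turn, a rotation vector about the tool's x, y, z as a fraction of full scale. In form: [[[x, y, z], [ax, ay, az]], ...]. A call has 1 to 5 rows; each row shifts and turns the commanded pose from where the row before left it, along the tool's axes as they then stand; what a row does not reach is not made up. Full scale, the value 1, is 30 mm for a shift and 0.08 rad for a turn. A row lasts 1/12 s, in which the tool goes at most 41.7 mm and 7.16 degrees, less where a joint would pass 70% of its speed; a pose out of reach is approached as far as the arm can. A call with a number of a shift or a turn outside -1 to 1 is refused whole. A call with a gripper value outside its range is refused whole. "jaw" is the opening, from -1 (shut) to 1 (fully open), so that 0 is half open, set as the call begins (left out, the last holds). The fingers move at their own pace and stop on an object; the grip force is fixed at half the most. Time passes only in rows, so rows that do not move let the fingers close. It gives the time, the measured TCP pose, the force and the opening at its end, in the units of the state.
- env.state(): the state, without advancing time (a new reading comes with each control period).
- env.read_camera(name): name is "scene" or "top"; returns a dict with "pixels" (480x640x3 uint8, blue, green, red), "vertical_fov" (degrees; the focal length in pixels is half the picture's height over the tangent of half this angle, whatever the lens; pixels are square), "cx", "cy" (the principal point, pixels), "world_to_cam" (4x4, takes a point from world to camera coordinates). Camera axes: x right, y down, z forward; pixel columns grow to the right and rows downward; lengths in mm; the calibration is good to about 2 mm. A picture is of the moment at which its call begins. There is no depth.
- env.job_done(): hands the job in, once; it reports no verdict.
Trained networks look in a picture, given as the dict that the camera call returned (one of the last four; its "shot" number tells which), for a name from the list of things; names that differ only in an ending like _2 or _b are one class to them, and where a whole thing is asked for, a point or a joint stands for the part that bears it (a point fixed in the world has none). Each returns a list of dicts, best first, with "score" (0 to 1); they miss things now and then, are a little off and sometimes report something else, mostly with a low value. They report only what shows in the picture. A call takes as long as a camera call. They do not tell look-alikes from the thing itself.
- env.boxes_of(target, picture): "point" ([x, y, z] in mm, in world coordinates, good to about 4 mm: the middle of the surface that is visible of it).
- env.tip_of(target, picture): "point" ([x, y, z] in mm, in world coordinates, good to about 4 mm: a listed point, or the origin of a listed thing).
The state is a dict: "t": time; "joints": joint angles; "qvel": joint speeds; "tau": joint torques, N m; "eef_pos": TCP position; "tcp_rot": TCP orientation; "ft_force": force on the tool from outside, world axes, zero at the start; "moment": the same for the moment, N m; "opening": opening from 0.0 (shut) to 1.0 (fully open).
Only numpy, scipy, OpenCV 4.12 (cv2) and the standard library are available. Lean on these libraries where they do the work, as an engineer would, in place of code of your own. Each camera call takes 0.05 s, during which the arm holds its last target.

## Working session

There is one attempt and no reset: what is moved stays moved. The work goes in short steps, Python scripts to look and compute and a tool call to move; the robot and the scene stay as the last step left them, time stands still between calls to the robot, and variables do not carry over. Pictures are saved under pics/ and viewed, and the job is handed in when it is done.

Besides the shell and the picture viewer there is one more tool, called after ">>>" as name(argument=value, ...), one argument or row to a line, values as JSON. drive_tool: Moves the arm, as the interface text tells. Its arguments: {"type":"object","properties":{"increments":{"type":"array","items":{"type":"array"}},"jaw":{"type":"number"}},"required":["increments"]}

```bash
ls; mkdir -p pics; python3 - <<'E'
from cell import env
import cv2
print(env.state())
for n in ("scene","top"):
    p=env.read_camera(n)
    cv2.imwrite(f"pics/{n}0.png",p["pixels"])
    print(n,p["vertical_fov"],p["cx"],p["cy"],p["world_to_cam"].tolist() if hasattr(p["world_to_cam"],'tolist') else p["world_to_cam"])
    for t in ("stand","mouth","latch_hinge","latch_knob","probe","grip","union","nipple","valve"):
        print(t,[(d["point"],d["score"]) for d in env.tip_of(t,p)])
E
```

```text
pics
{'t': 0.0, 'joints': array([ 1.03641192e+00,  4.91573077e-01,  1.55946349e+00, -2.36602281e-05,
        1.09168948e+00, -1.05608562e-01]), 'qvel': array([-0.00049335, -0.00214989, -0.00085486,  0.00194018, -0.00108639,
       -0.00032388]), 'tau': array([ 7.50951349e-04, -6.12648225e+01, -2.58183002e+01,  6.92303781e-02,
        4.81768115e-02, -1.09790490e-04]), 'eef_pos': array([259.71073244, 568.21185703, 214.04851587]), 'tcp_rot': array([-3.14046337e+00, -9.86060320e-05,  2.71282767e+00]), 'ft_force': array([-0.14498297, -0.55110166, -0.89102287]), 'moment': array([0.02281429, 0.00545582, 0.02523331]), 'opening': 0.9984966469297871}
scene 48.508559904935964 322.55570299765316 245.39281741528086 [[0.4260016391113397, 0.9044446693035365, 0.022415254691127286, -208.6978781060073], [0.47632066167911336, -0.20314956727667613, -0.8554816658309345, -147.2243649093156], [-0.7691821830567994, 0.37511344081986114, -0.5173477319794308, 1327.409746558644], [0.0, 0.0, 0.0, 1.0]]
stand [([496.2, -114.8, 5.8], 0.9), ([285.2, -227.5, -0.7], 0.62)]
mouth [([285.7, -228.8, 56.7], 0.93), ([493
[... 557 characters left out ...]
46, 0.074257333252743, -0.20073428252290276, 532.4970181101571], [0.19992799208944512, -0.018213288555984548, -0.9796412986900149, 1237.4603722441284], [0.0, 0.0, 0.0, 1.0]]
stand [([493.4, -116.8, 1.2], 0.77), ([284.9, -225.7, 0.7], 0.57)]
mouth [([286.5, -228.7, 58.3], 0.87), ([495.5, -117.0, 81.6], 0.86)]
latch_hinge [([510.2, -62.6, 86.8], 0.76), ([286.5, -192.7, 66.1], 0.67)]
latch_knob [([533.6, -6.5, 117.4], 0.9), ([288.9, -139.6, 86.4], 0.66)]
probe [([494.9, -113.5, 18.4], 0.7), ([658.7, -75.3, 2.7], 0.63)]
grip [([658.9, -78.2, 140.6], 0.9), ([495.7, -110.6, 112.2], 0.59)]
union [([375.1, -79.8, -0.1], 0.89)]
nipple [([433.2, -242.2, 1.8], 0.6)]
valve [([600.6, -223.4, 1.2], 0.65)]
```

View pics/scene0.png

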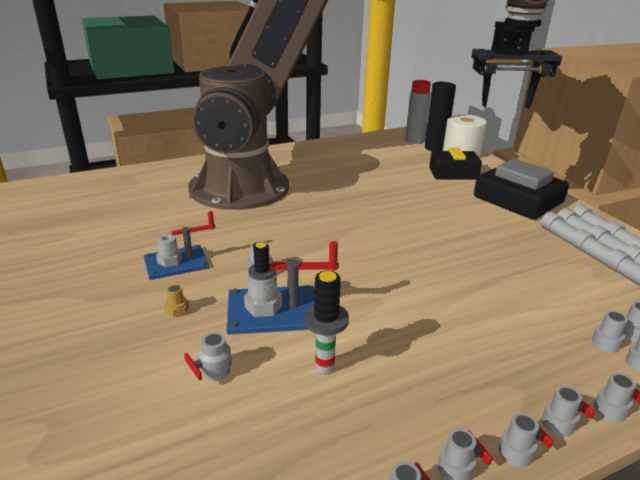

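View pics/top0.png

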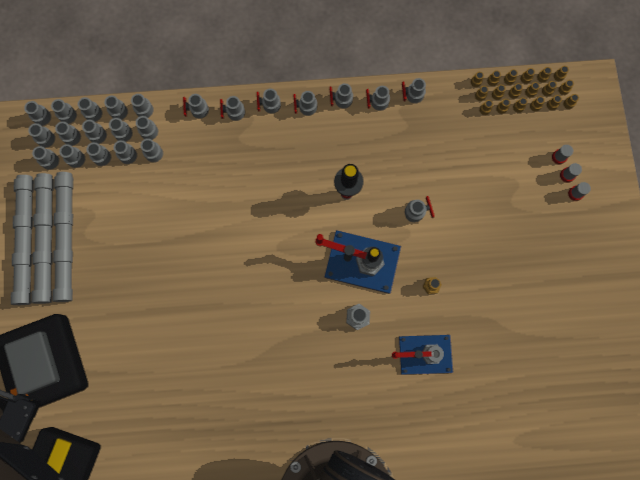

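The larger stand with the seated probe is near scene px (262,290), with its knob at (333,255). The decoys are the small stand at (175,255) and the large loose probe at (325,330). I'll fit the stand pose from both views next.

```bash
cat > h.py <<'E'
import numpy as np
from scipy.optimize import least_squares
from scipy.spatial.transform import Rotation as R
from cell import env
def plan(target,yaw,n=None,st=None,maxrows=5):
    """rows (fractions) from current measured pose towards target with tool down"""
    s=st or env.state(); p=np.array(s["eef_pos"]); Rm=R.from_euler("xyz",s["tcp_rot"])
    Rt=R.from_euler("xyz",[np.pi,0,yaw]); target=np.array(target,float)
    rv=(Rm.inv()*Rt).as_rotvec(); d=target-p
    N=n or int(np.ceil(max(np.linalg.norm(d)/28,np.linalg.norm(rv)/0.078,1)))
    rows=[]
    for i in range(N):
        w=(d/N); l=Rm.inv().apply(w)
        rows.append([np.round(l/30,3).tolist(),np.round(rv/N/0.08,3).tolist()])
        Rm=Rm*R.from_rotvec(rv/N)
    print("N",N)
    for i in range(0,N,maxrows): print(rows[i:i+maxrows])
def fit(obs,guess):
    # obs: list of (name, xyz)
    def pred(q):
        x,y,yaw,a=q; ex=np.array([np.cos(yaw),np.sin(yaw)]); ey=np.array([-ex[1],ex[0]]); b=np.array([x,y])
        h=b+50*ey
        return dict(bore=b,hinge=h,knob=h+65*(np.sin(a)*ex+np.cos(a)*ey))
    f=lambda q: np.concatenate([pred(q)[n]-np.array(p[:2]) for n,p in obs])
    r=least_squares(f,guess,loss="soft_l1",f_scale=3); return r.x,pred(r.x),r.fun
E
python3 - <<'E'
from h import *
obs=[]
M=dict(stand="bore",mouth="bore",probe="bore",grip="bore",latch_hinge="hinge",latch_knob="knob")
for k in range(2):
  for n in("top","scene"):
    p=env.read_camera(n)
    for t,m in M.items():
        for d in env.tip_of(t,p):
            x=d["point"]
            if 470<x[0]<560 and -140<x[1]<20: obs.append((m,x)); print(n,t,x)
q,pr,res=fit(obs,[495,-114,-.3,.1]); print(q,pr,np.round(res.reshape(-1,2),1).tolist())
E
```

```text
top stand [492.0, -115.4, 2.0]
top stand [496.6, -111.6, 111.8]
top mouth [494.8, -116.0, 80.5]
top probe [497.3, -114.3, 17.3]
top grip [496.5, -110.3, 112.3]
top latch_hinge [512.2, -65.6, 86.2]
top latch_hinge [497.6, -108.4, 114.0]
top latch_knob [534.8, -4.6, 119.7]
scene stand [493.3, -113.8, 3.0]
scene stand [495.8, -111.3, 113.2]
scene mouth [495.9, -113.7, 79.3]
scene probe [495.0, -111.6, 0.8]
scene probe [532.9, -8.0, 118.7]
scene grip [497.0, -110.0, 115.3]
scene latch_hinge [513.0, -65.1, 86.4]
scene latch_hinge [495.7, -110.2, 79.3]
scene latch_knob [532.4, -7.5, 120.7]
top stand [493.5, -113.2, -1.0]
top mouth [492.9, -117.4, 84.1]
top probe [496.3, -113.2, 18.8]
top probe [493.6, -117.8, -0.3]
top grip [494.7, -109.0, 112.7]
top latch_hinge [510.5, -66.6, 83.3]
top latch_hinge [496.5, -114.3, 16.8]
top latch_knob [536.1, -3.6, 121.7]
top latch_knob [493.1, -112.3, 18.4]
scene stand [499.0, -112.4, 0.4]
scene mouth [495.6, -113.6, 80.5]
scene probe [496.2, -112.0, 6.5]
scene grip [497.8, -110.7, 111.0]
scene latch_hinge [513.8, -66.5, 83.4]
[ 4.95446485e+02 -1.13647945e+02 -3.01145426e-01  6.57991688e-02] {'bore': array([ 495.4464845 , -113.64794463]), 'hinge': array([510.27719851, -65.89807634]), 'knob': array([533.59693073,  -5.22526456])} [[3.4, 1.8], [-1.2, -2.0], [0.6, 2.4], [-1.9, 0.7], [-1.1, -3.3], [-1.9, -0.3], [12.7, 42.5], [-1.2, -0.6], [2.1, 0.2], [-0.4, -2.3], [-0.5, 0.1], [0.4, -2.0], [-37.5, -105.6], [-1.6, -3.6], [-2.7, -0.8], [14.6, 44.3], [1.2, 2.3], [1.9, -0.4], [2.5, 3.8], [-0.9, -0.4], [1.8, 4.2], [0.7, -4.6], [-0.2, 0.7], [13.8, 48.4], [-2.5, -1.6], [40.5, 107.1], [-3.6, -1.2], [-0.2, -0.0], [-0.8, -1.6], [-2.4, -2.9], [-3.5, 0.6]]
```

```bash
python3 - <<'E'
from h import *
plan([498,8,210],1.20)
E
```

```text
N 22
[[[-0.681, -0.622, 0.007], [0.0, -0.0, 0.86]], [[-0.722, -0.574, 0.007], [0.0, -0.0, 0.86]], [[-0.76, -0.523, 0.007], [0.0, -0.0, 0.86]], [[-0.794, -0.47, 0.007], [0.0, -0.0, 0.86]], [[-0.825, -0.414, 0.007], [0.0, -0.0, 0.86]]]
[[[-0.851, -0.356, 0.007], [0.0, -0.0, 0.86]], [[-0.874, -0.297, 0.007], [0.0, -0.0, 0.86]], [[-0.892, -0.236, 0.007], [0.0, -0.0, 0.86]], [[-0.906, -0.174, 0.007], [0.0, -0.0, 0.86]], [[-0.916, -0.112, 0.007], [0.0, -0.0, 0.86]]]
[[[-0.921, -0.048, 0.007], [0.0, -0.0, 0.86]], [[-0.923, 0.015, 0.007], [0.0, -0.0, 0.86]], [[-0.919, 0.078, 0.007], [0.0, -0.0, 0.86]], [[-0.912, 0.141, 0.007], [0.0, -0.0, 0.86]], [[-0.9, 0.204, 0.007], [0.0, -0.0, 0.86]]]
[[[-0.884, 0.265, 0.007], [0.0, -0.0, 0.86]], [[-0.863, 0.325, 0.007], [0.0, -0.0, 0.86]], [[-0.839, 0.384, 0.007], [0.0, -0.0, 0.86]], [[-0.811, 0.44, 0.007], [0.0, -0.0, 0.86]], [[-0.779, 0.495, 0.007], [0.0, -0.0, 0.86]]]
[[[-0.743, 0.547, 0.007], [0.0, -0.0, 0.86]], [[-0.703, 0.597, 0.007], [0.0, -0.0, 0.86]]]
```

>>> drive_tool(
  increments=[
    [[-0.68,-0.62,0],[0,0,0.86]],
    [[-0.72,-0.57,0],[0,0,0.86]],
    [[-0.76,-0.52,0],[0,0,0.86]],
    [[-0.79,-0.47,0],[0,0,0.86]],
    [[-0.82,-0.41,0],[0,0,0.86]],
  ],
  jaw=-1,
)

```text
t: 2.82
eef_pos: [314.1, 440.4, 214.7]
tcp_rot: [3.141, -0.0, 2.366]
ft_force: [0.3, 0.3, 0.9]
opening: 0.707
```

>>> drive_tool(
  increments=[
    [[-0.85,-0.36,0],[0,0,0.86]],
    [[-0.87,-0.3,0],[0,0,0.86]],
    [[-0.89,-0.24,0],[0,0,0.86]],
    [[-0.91,-0.17,0],[0,0,0.86]],
    [[-0.92,-0.11,0],[0,0,0.86]],
  ],
)

```text
t: 3.23
eef_pos: [368.2, 312.8, 214.8]
tcp_rot: [3.141, -0.0, 2.022]
ft_force: [1.8, 0.5, 0.8]
opening: 0.355
```

>>> drive_tool(
  increments=[
    [[-0.92,-0.05,0],[0,0,0.86]],
    [[-0.92,0.02,0],[0,0,0.86]],
    [[-0.92,0.08,0],[0,0,0.86]],
    [[-0.91,0.14,0],[0,0,0.86]],
    [[-0.9,0.2,0],[0,0,0.86]],
  ],
)

```text
t: 3.65
eef_pos: [422.3, 185.5, 214.8]
tcp_rot: [3.141, -0.0, 1.677]
ft_force: [0.5, 0.7, -0.3]
opening: 0.025
```

>>> drive_tool(
  increments=[
    [[-0.88,0.26,0],[0,0,0.86]],
    [[-0.86,0.32,0],[0,0,0.86]],
    [[-0.84,0.38,0],[0,0,0.86]],
    [[-0.81,0.44,0],[0,0,0.86]],
    [[-0.78,0.5,0],[0,0,0.86]],
  ],
)

```text
t: 4.07
eef_pos: [476.0, 58.2, 214.8]
tcp_rot: [3.141, -0.0, 1.333]
ft_force: [0.4, 0.7, 1.0]
opening: 0.004
```

>>> drive_tool(
  increments=[
    [[-0.74,0.55,0],[0,0,0.86]],
    [[-0.7,0.6,0],[0,0,0.86]],
    [[0,0,0],[0,0,0]],
    [[0,0,0],[0,0,0]],
  ],
)

```text
t: 4.4
eef_pos: [497.7, 7.7, 214.5]
tcp_rot: [-3.141, -0.0, 1.197]
ft_force: [0.6, 0.6, -0.7]
opening: 0.005
```

```bash
python3 - <<'E'
from h import *
import cv2
s=env.state();print(s["t"],s["eef_pos"],s["tcp_rot"],s["opening"])
p=env.read_camera("top");cv2.imwrite("pics/top1.png",cv2.resize(p["pixels"][180:340,260:460],None,fx=4,fy=3.75,interpolation=cv2.INTER_CUBIC))
p=env.read_camera("scene");cv2.imwrite("pics/scene1.png",p["pixels"])
plan([499,8,108],1.20)
E
```

```text
4.4 [497.66450474   7.74576199 214.46717378] [-3.14137318e+00 -1.37082191e-04  1.19735891e+00] 0.004765108786442036
N 4
[[[-0.003, 0.019, 0.888], [-0.001, -0.0, 0.0]], [[-0.003, 0.019, 0.888], [-0.001, -0.0, 0.0]], [[-0.003, 0.019, 0.888], [-0.001, -0.0, 0.0]], [[-0.003, 0.019, 0.888], [-0.001, -0.0, 0.0]]]
```

View pics/scene1.png

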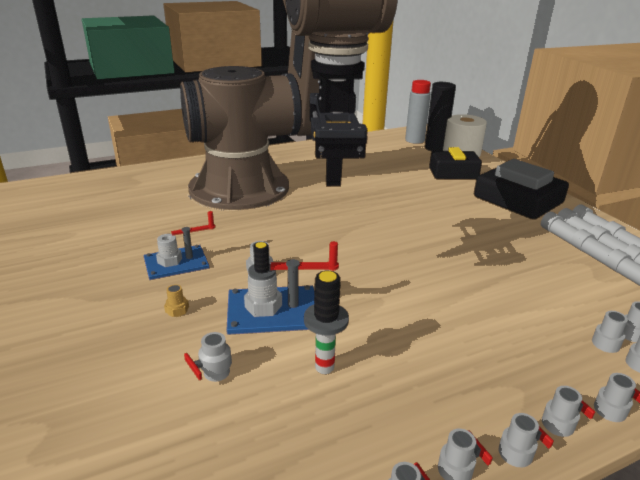

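>>> drive_tool(
  increments=[
    [[0,0,0.9],[0,0,0]],
    [[0,0,0.9],[0,0,0]],
    [[0,0,0.9],[0,0,0]],
    [[0,0,0.85],[0,0,0]],
    [[0,0,0],[0,0,0]],
  ],
)

```text
t: 4.92
eef_pos: [495.2, 10.0, 104.8]
tcp_rot: [-3.136, 0.001, 1.201]
ft_force: [-0.4, 0.5, 0.4]
opening: 0.003
```

```bash
python3 - <<'E'
from h import *
import cv2
p=env.read_camera("top");cv2.imwrite("pics/top2.png",cv2.resize(p["pixels"][190:310,270:430],None,fx=5,fy=5,interpolation=cv2.INTER_CUBIC))
p=env.read_camera("scene");cv2.imwrite("pics/scene2.png",cv2.resize(p["pixels"][190:340,200:400],None,fx=4,fy=4,interpolation=cv2.INTER_CUBIC))
E
```

```text
(no output)
```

View pics/scene2.png

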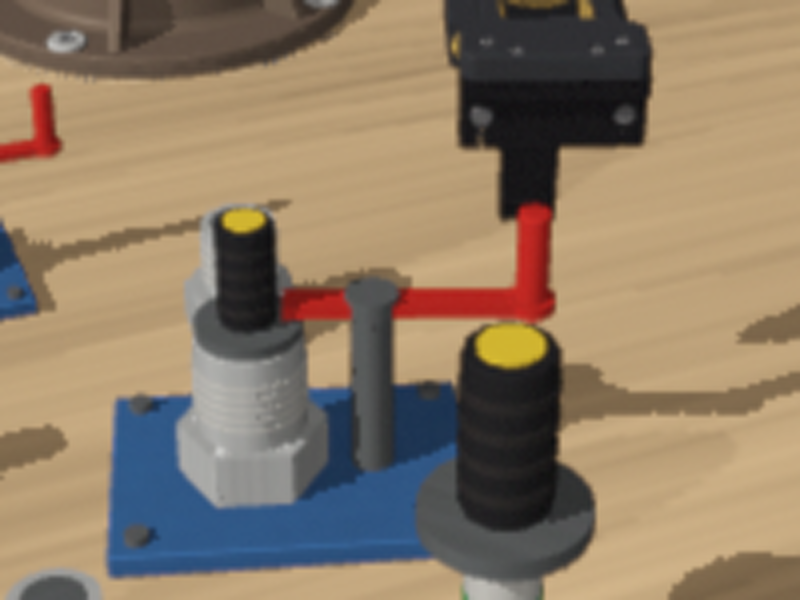

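View pics/top2.png

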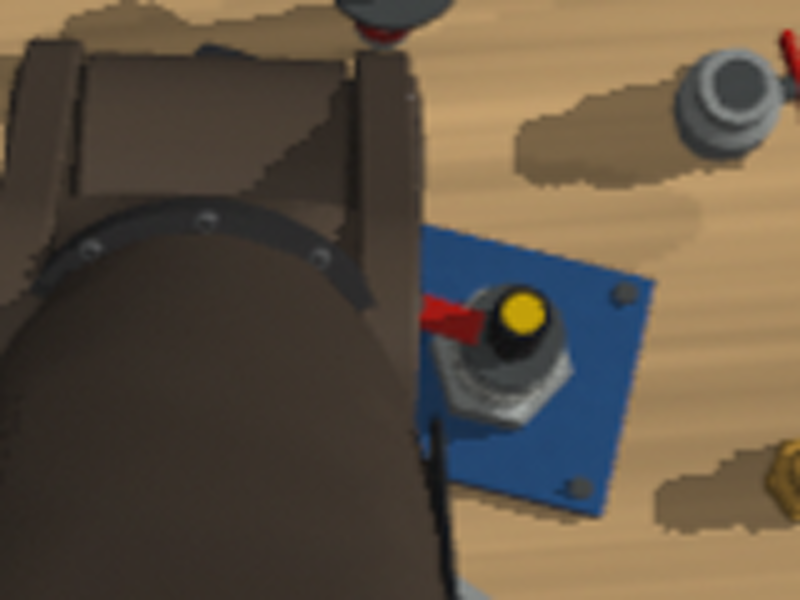

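>>> drive_tool(
  increments=[
    [[0,0.25,0],[0,0,0]],
    [[0,0.25,0],[0,0,0]],
    [[0,0.15,0],[0,0,0]],
    [[0,0.1,0],[0,0,0]],
    [[0,0,0],[0,0,0]],
  ],
)

```text
t: 5.43
eef_pos: [519.3, 0.2, 108.6]
tcp_rot: [3.14, -0.0, 1.199]
ft_force: [-1.2, 0.1, -0.4]
opening: 0.006
```

>>> drive_tool(
  increments=[
    [[0.04,0.13,0],[0,0,0.75]],
    [[0.04,0.13,0],[0,0,0.75]],
    [[0.04,0.13,0],[0,0,0.75]],
    [[0.04,0.13,0],[0,0,0.75]],
    [[0,0,0],[0,0,0]],
  ],
)

```text
t: 5.85
eef_pos: [534.8, -2.3, 108.2]
tcp_rot: [3.141, -0.0, 0.956]
ft_force: [0.2, 0.3, -0.9]
opening: 0.008
```

```bash
python3 - <<'E'
from h import *
import cv2
s=env.state();print(s["t"],s["eef_pos"],s["tcp_rot"],s["ft_force"])
p=env.read_camera("scene");cv2.imwrite("pics/scene3.png",cv2.resize(p["pixels"][190:340,200:400],None,fx=4,fy=4,interpolation=cv2.INTER_CUBIC))
E
```

```text
5.85 [534.79974593  -2.29985232 108.22701845] [ 3.14149765e+00 -1.52488050e-04  9.56259534e-01] [ 0.23032345  0.31227698 -0.85326063]
```

View pics/scene3.png

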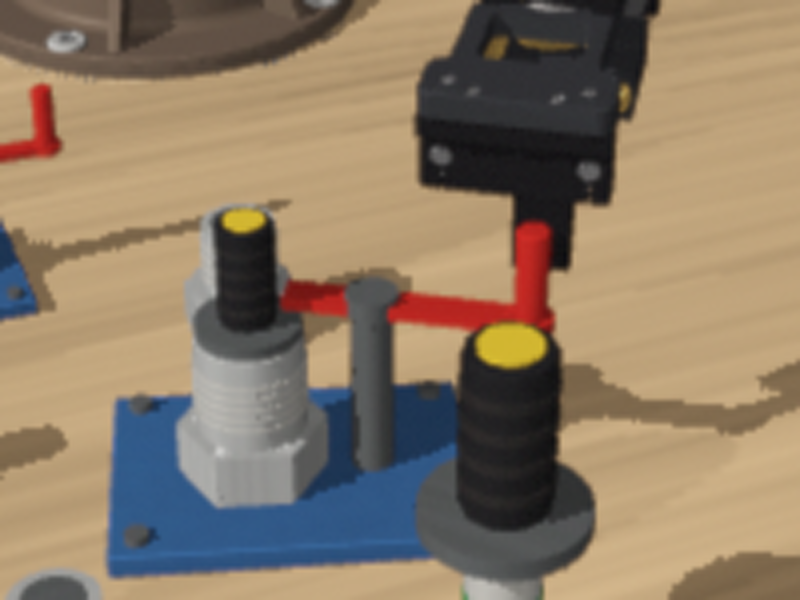

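>>> drive_tool(
  increments=[
    [[0.04,0.13,0],[0,0,0.75]],
    [[0.04,0.13,0],[0,0,0.75]],
    [[0.04,0.13,0],[0,0,0.75]],
    [[0.04,0.13,0],[0,0,0.75]],
    [[0.04,0.13,0],[0,0,0.75]],
  ],
)

```text
t: 6.32
eef_pos: [552.5, -10.6, 108.1]
tcp_rot: [-3.141, 0.0, 0.659]
ft_force: [-1.2, 0.2, 0.4]
opening: -0.001
```

>>> drive_tool(
  increments=[
    [[0.04,0.13,0],[0,0,0.75]],
    [[0.04,0.13,0],[0,0,0.75]],
    [[0.04,0.13,0],[0,0,0.75]],
    [[0.04,0.13,0],[0,0,0.75]],
    [[0.04,0.13,0],[0,0,0.75]],
  ],
)

```text
t: 6.73
eef_pos: [567.6, -24.2, 108.1]
tcp_rot: [-3.141, 0.001, 0.359]
ft_force: [-0.8, 0.4, -0.5]
opening: 0.003
```

>>> drive_tool(
  increments=[
    [[0.04,0.13,0],[0,0,0.75]],
    [[0.04,0.13,0],[0,0,0.75]],
    [[0.04,0.13,0],[0,0,0.75]],
    [[0,0,0],[0,0,0]],
  ],
)

```text
t: 7.07
eef_pos: [574.9, -34.7, 108.1]
tcp_rot: [-3.141, -0.0, 0.178]
ft_force: [-0.7, -0.0, 0.5]
opening: -0.0
```

```bash
python3 - <<'E'
from h import *
import cv2
s=env.state();print(s["t"],s["eef_pos"],s["tcp_rot"],s["ft_force"])
p=env.read_camera("scene");cv2.imwrite("pics/scene4.png",cv2.resize(p["pixels"][190:340,200:400],None,fx=4,fy=4,interpolation=cv2.INTER_CUBIC))
E
```

```text
7.0667 [574.87656717 -34.69582522 108.14923335] [-3.14148699e+00 -4.21349383e-06  1.78210348e-01] [-0.65512223 -0.01219004  0.45252083]
```

View pics/scene4.png

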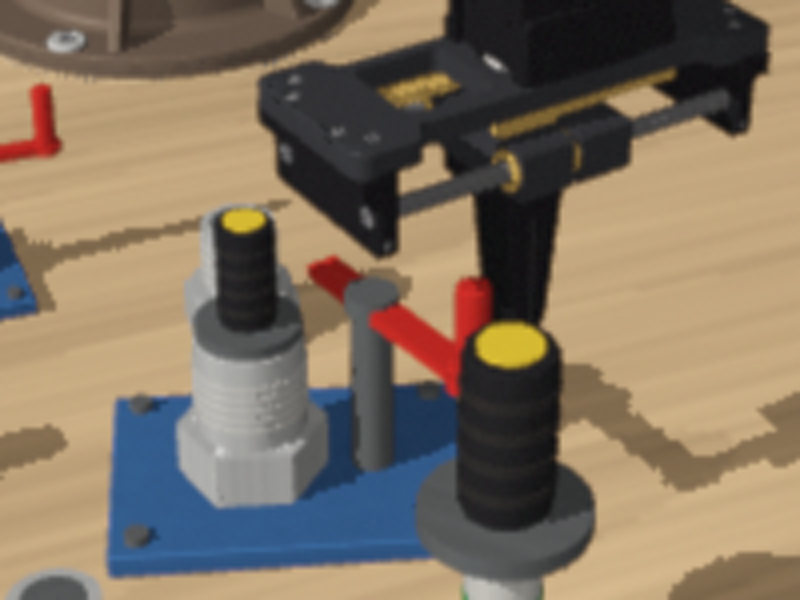

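Latch is swung to roughly 1 rad and clear of the collar (tongue at crop px (325,265)). Next I'll back off and rise, then measure the handle cap.

>>> drive_tool(
  increments=[
    [[0,-0.4,0],[0,0,0]],
    [[0,0,-0.9],[0,0,0]],
    [[0,0,-1],[0,0,0]],
    [[0,0,-1],[0,0,0]],
    [[0,0,-0.5],[0,0,0]],
  ],
  jaw=-1,
)

```text
t: 7.53
eef_pos: [573.2, -21.5, 213.5]
tcp_rot: [3.141, -0.004, 0.182]
ft_force: [-0.4, -0.3, -0.1]
opening: 0.009
```

```bash
cat >> h.py <<'E'
import cv2
def yellow(img,box):
    x0,y0,x1,y1=box; c=img[y0:y1,x0:x1]; h=cv2.cvtColor(c,cv2.COLOR_BGR2HSV)
    m=cv2.inRange(h,(20,150,90),(35,255,255)); n,l,s,ce=cv2.connectedComponentsWithStats(m)
    k=1+np.argmax(s[1:,4]); w=(l==k).astype(float); v,u=np.nonzero(l==k)
    return u.mean()+x0,v.mean()+y0,s[k,4]
def ray(p,u,v,z):
    f=240/np.tan(np.radians(p["vertical_fov"]/2)); W=np.array(p["world_to_cam"]); Rw=W[:3,:3]; t=W[:3,3]
    o=-Rw.T@t; d=Rw.T@np.array([(u-p["cx"])/f,(v-p["cy"])/f,1]); return o+d*(z-o[2])/d[2]
def proj(p,X):
    f=240/np.tan(np.radians(p["vertical_fov"]/2)); W=np.array(p["world_to_cam"]); c=W[:3,:3]@np.array(X)+W[:3,3]
    return np.array([p["cx"]+f*c[0]/c[2],p["cy"]+f*c[1]/c[2]])
E
python3 - <<'E'
from h import *
for n,b in (("scene",(250,235,275,255)),("top",(362,245,385,263))):
    p=env.read_camera(n); img=cv2.imread(f"pics/{n}0.png"); 
    u,v,a=yellow(img,b); print(n,u,v,a,ray(p,u,v,132))
plan([494.5,-112.5,200],1.27)
E
```

```text
scene 260.3333333333333 244.62962962962962 54 [ 495.16662083 -113.6730893   132.        ]
top 374.2307692307692 252.26923076923077 52 [ 492.94307014 -113.99918943  132.        ]
N 14
[[[-0.224, 0.179, 0.03], [0.004, -0.003, -0.971]], [[-0.237, 0.161, 0.03], [0.004, -0.003, -0.971]], [[-0.249, 0.142, 0.03], [0.004, -0.003, -0.971]], [[-0.259, 0.122, 0.03], [0.004, -0.003, -0.971]], [[-0.268, 0.102, 0.03], [0.004, -0.003, -0.971]]]
[[[-0.275, 0.08, 0.03], [0.004, -0.003, -0.971]], [[-0.281, 0.059, 0.03], [0.004, -0.003, -0.971]], [[-0.284, 0.037, 0.03], [0.004, -0.003, -0.971]], [[-0.286, 0.015, 0.03], [0.004, -0.003, -0.971]], [[-0.287, -0.008, 0.03], [0.004, -0.003, -0.971]]]
[[[-0.285, -0.03, 0.031], [0.004, -0.003, -0.971]], [[-0.282, -0.052, 0.031], [0.004, -0.003, -0.971]], [[-0.277, -0.074, 0.031], [0.004, -0.003, -0.971]], [[-0.27, -0.095, 0.031], [0.004, -0.003, -0.971]]]
```

>>> drive_tool(
  increments=[
    [[-0.22,0.18,0],[0,0,-0.97]],
    [[-0.24,0.16,0],[0,0,-0.97]],
    [[-0.25,0.14,0],[0,0,-0.97]],
    [[-0.26,0.12,0],[0,0,-0.97]],
    [[-0.27,0.1,0],[0,0,-0.97]],
  ],
  jaw=0.2,
)

```text
t: 8.05
eef_pos: [543.4, -54.3, 208.9]
tcp_rot: [-3.14, 0.001, 0.573]
ft_force: [0.5, -0.2, 0.2]
opening: 0.3
```

>>> drive_tool(
  increments=[
    [[-0.28,0.08,0],[0,0,-0.97]],
    [[-0.28,0.06,0],[0,0,-0.97]],
    [[-0.28,0.04,0],[0,0,-0.97]],
    [[-0.29,0.01,0],[0,0,-0.97]],
    [[-0.29,-0.01,0],[0,0,-0.97]],
  ],
)

```text
t: 8.47
eef_pos: [514.9, -86.7, 209.0]
tcp_rot: [-3.14, 0.0, 0.961]
ft_force: [0.6, -0.1, -0.2]
opening: 0.594
```

>>> drive_tool(
  increments=[
    [[-0.29,-0.03,0],[0,0,-0.97]],
    [[-0.28,-0.05,0],[0,0,-0.97]],
    [[-0.28,-0.07,0],[0,0,-0.97]],
    [[-0.27,-0.1,0],[0,0,-0.97]],
    [[0,0,0],[0,0,0]],
  ],
)

```text
t: 8.88
eef_pos: [491.8, -113.1, 209.1]
tcp_rot: [-3.14, -0.0, 1.27]
ft_force: [0.7, -0.0, -0.4]
opening: 0.602
```

```bash
python3 - <<'E'
from h import *
import cv2
s=env.state();print(s["t"],s["eef_pos"],s["tcp_rot"],s["ft_force"],s["opening"])
plan([494.3,-113.5,150],1.27)
p=env.read_camera("scene");cv2.imwrite("pics/scene5.png",cv2.resize(p["pixels"][140:290,170:370],None,fx=4,fy=4,interpolation=cv2.INTER_CUBIC))
E
```

```text
8.8833 [ 491.82343504 -113.13527167  209.1450243 ] [-3.13976588e+00 -7.54140991e-05  1.27021939e+00] [ 0.71942352 -0.0342009  -0.44227928] 0.6020266194688187
N 3
[[[0.004, 0.029, 0.657], [-0.008, -0.0, 0.001]], [[0.004, 0.028, 0.657], [-0.008, -0.0, 0.001]], [[0.004, 0.028, 0.657], [-0.008, -0.0, 0.001]]]
```

View pics/scene5.png

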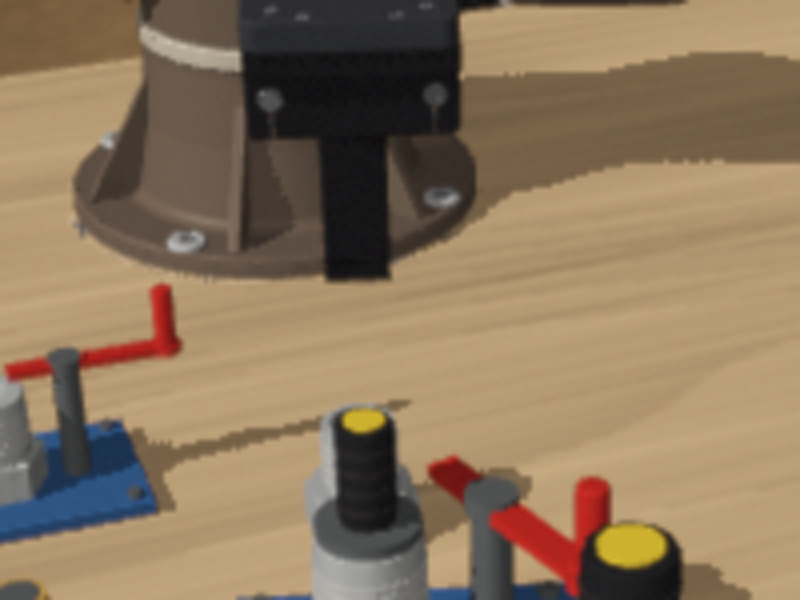

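>>> drive_tool(
  increments=[
    [[0,0.04,0.67],[0,0,0]],
    [[0,0.04,0.67],[0,0,0]],
    [[0,0,0.67],[0,0,0]],
    [[0,0,0],[0,0,0]],
  ],
)

```text
t: 9.27
eef_pos: [494.0, -112.8, 146.5]
tcp_rot: [-3.136, -0.0, 1.264]
ft_force: [-0.3, 0.7, 0.9]
opening: 0.603
```

```bash
python3 - <<'E'
from h import *
import cv2
s=env.state();print(s["t"],s["eef_pos"],s["tcp_rot"],s["ft_force"],s["opening"])
plan([494.3,-113.6,98],1.27)
p=env.read_camera("scene");cv2.imwrite("pics/scene6.png",cv2.resize(p["pixels"][140:290,170:370],None,fx=4,fy=4,interpolation=cv2.INTER_CUBIC))
print(proj(p,s["eef_pos"])*4-np.array([170,140])*4, proj(p,[494.3,-113.6,132])*4-np.array([170,140])*4)
E
```

```text
9.2667 [ 494.02013413 -112.79497299  146.51498106] [-3.13613160e+00 -4.57246685e-04  1.26395309e+00] [-0.29096532  0.73060793  0.93714114] 0.6025548777414522
N 2
[[[-0.012, 0.013, 0.809], [-0.034, -0.003, -0.038]], [[-0.012, 0.011, 0.809], [-0.034, -0.003, -0.038]]]
[361.064787   384.73086937] [360.767707   417.43153232]
```

View pics/scene6.png

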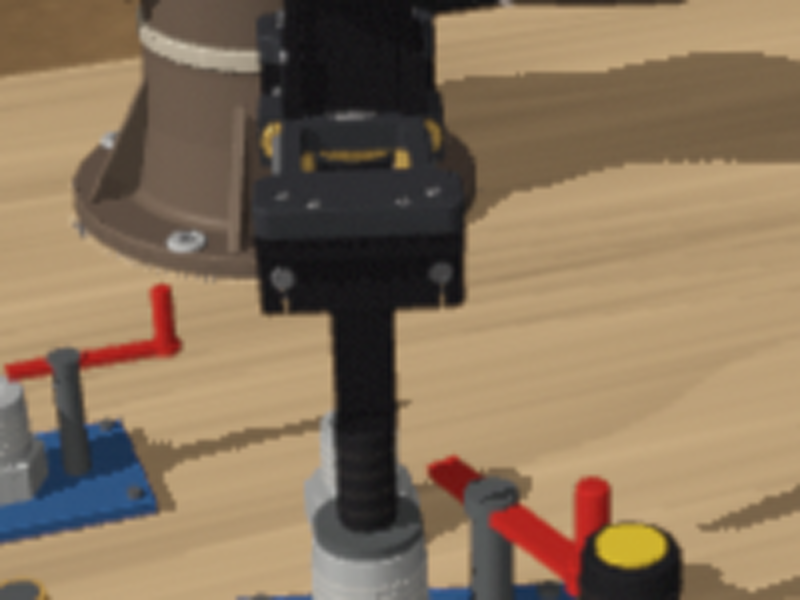

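>>> drive_tool(
  increments=[
    [[0,0,0.5],[0,0,0]],
    [[0,0,0.5],[0,0,0]],
    [[0,0,0.4],[0,0,0]],
    [[0,0,0.2],[0,0,0]],
    [[0,0,0],[0,0,0]],
  ],
)

```text
t: 9.73
eef_pos: [495.3, -113.7, 101.6]
tcp_rot: [-3.141, -0.0, 1.265]
ft_force: [0.3, -0.5, -0.1]
opening: 0.597
```

>>> drive_tool(
  increments=[
    [[0,0,0],[0,0,0]],
    [[0,0,0],[0,0,0]],
  ],
)

```text
t: 9.9
eef_pos: [495.8, -114.0, 102.8]
tcp_rot: [3.14, -0.0, 1.265]
ft_force: [0.1, 0.2, -0.5]
opening: 0.602
```

```bash
python3 - <<'E'
from h import *
import cv2
s=env.state();print(s["t"],s["eef_pos"],s["tcp_rot"],s["ft_force"],s["opening"])
plan([494.3,-113.6,97],1.27)
p=env.read_camera("scene");cv2.imwrite("pics/scene7.png",cv2.resize(p["pixels"][160:310,170:370],None,fx=4,fy=4,interpolation=cv2.INTER_CUBIC))
E
```

```text
9.9 [ 495.79121494 -114.02447107  102.75575861] [ 3.14026381e+00 -2.35753509e-05  1.26544980e+00] [ 0.14715636  0.24635984 -0.54349838] 0.6021619095359443
N 1
[[[-0.001, -0.052, 0.192], [0.017, -0.0, -0.057]]]
```

View pics/scene7.png

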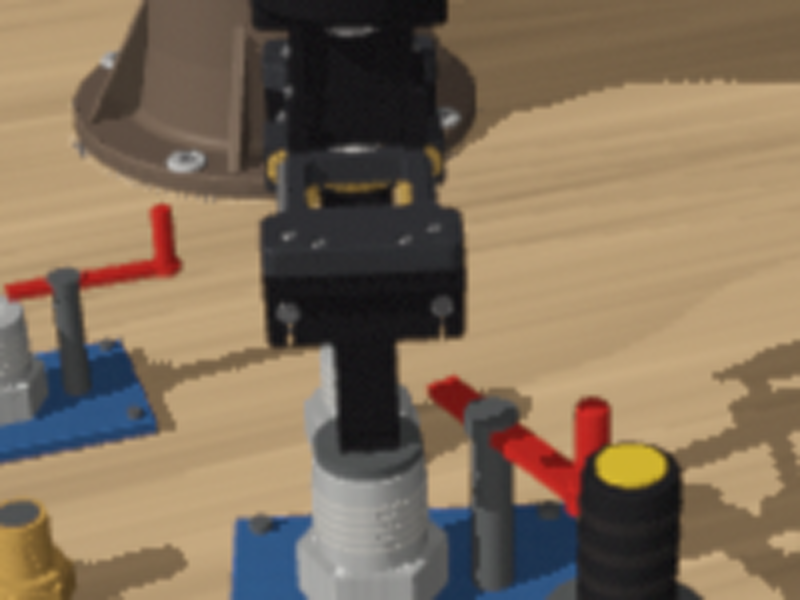

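>>> drive_tool(
  increments=[
    [[0,-0.02,0.15],[0,0,0]],
    [[0,0,0],[0,0,0]],
    [[0,0,0],[0,0,0]],
    [[0,0,0],[0,0,0]],
    [[0,0,0],[0,0,0]],
  ],
  jaw=-0.38,
)

```text
t: 10.37
eef_pos: [494.8, -113.8, 97.4]
tcp_rot: [3.142, -0.0, 1.266]
ft_force: [1.0, 0.2, 0.4]
opening: 0.33
```

>>> drive_tool(
  increments=[
    [[0,0,0],[0,0,0]],
    [[0,0,0],[0,0,0]],
    [[0,0,0],[0,0,0]],
  ],
)

```text
t: 10.62
eef_pos: [494.7, -113.8, 97.3]
tcp_rot: [3.142, -0.0, 1.266]
ft_force: [0.1, -0.2, 0.2]
opening: 0.312
```

>>> drive_tool(
  increments=[
    [[0,0,0],[0,0,0]],
  ],
  jaw=-0.42,
)

```text
t: 10.7
eef_pos: [494.7, -113.8, 97.3]
tcp_rot: [3.142, -0.0, 1.266]
ft_force: [-0.8, -0.4, 0.2]
opening: 0.298
```

>>> drive_tool(
  increments=[
    [[0,0,0],[0,0,0]],
    [[0,0,0],[0,0,0]],
  ],
  jaw=-0.44,
)

```text
t: 10.87
eef_pos: [494.7, -113.8, 97.3]
tcp_rot: [3.142, -0.0, 1.266]
ft_force: [-0.1, 0.4, 0.0]
opening: 0.283
```

>>> drive_tool(
  increments=[
    [[0,0,0],[0,0,0]],
    [[0,0,0],[0,0,0]],
  ],
  jaw=-0.46,
)

```text
t: 11.03
eef_pos: [494.7, -113.8, 97.3]
tcp_rot: [-3.142, -0.0, 1.266]
ft_force: [-0.3, 0.3, -0.7]
opening: 0.273
```

>>> drive_tool(
  increments=[
    [[0,0,0],[0,0,0]],
    [[0,0,0],[0,0,0]],
  ],
  jaw=-0.48,
)

```text
t: 11.2
eef_pos: [494.7, -113.8, 97.3]
tcp_rot: [-3.141, -0.0, 1.266]
ft_force: [-0.6, 0.1, 0.6]
opening: 0.258
```

>>> drive_tool(
  increments=[
    [[0,0,0],[0,0,0]],
    [[0,0,0],[0,0,0]],
  ],
  jaw=-0.49,
)

```text
t: 11.37
eef_pos: [494.5, -113.7, 97.3]
tcp_rot: [-3.141, -0.0, 1.266]
ft_force: [-2.0, 0.3, 2.1]
opening: 0.256
```

>>> drive_tool(
  increments=[
    [[0,-0.01,0],[0,0,0]],
    [[0,0,0],[0,0,0]],
    [[0,0,0],[0,0,0]],
    [[0,0,0],[0,0,0]],
  ],
  jaw=-1,
)

```text
t: 11.7
eef_pos: [494.3, -113.6, 97.3]
tcp_rot: [-3.141, -0.0, 1.266]
ft_force: [-1.3, 0.4, 0.9]
opening: 0.247
```

```bash
python3 - <<'E'
from h import *
s=env.state();print(s["t"],s["eef_pos"],s["tcp_rot"],s["ft_force"],s["moment"],s["opening"])
print(R.from_euler("xyz",s["tcp_rot"]).apply([0,0,1]))
E
```

```text
11.7 [ 494.29173534 -113.64805017   97.29489661] [-3.14125341e+00 -9.45590456e-05  1.26565168e+00] [-1.33335592  0.36738558  0.89874533] [0.03759401 0.47368683 0.01965434] 0.24685466935821274
[-2.95163814e-04  1.92110263e-04 -9.99999938e-01]
```

Gripped (opening 23.5 mm) with little side force. I'll draw up slowly and watch the force.

>>> drive_tool(
  increments=[
    [[0,0,-0.05],[0,0,0]],
    [[0,0,-0.05],[0,0,0]],
    [[0,0,-0.05],[0,0,0]],
    [[0,0,0],[0,0,0]],
  ],
)

```text
t: 12.03
eef_pos: [494.6, -113.8, 102.0]
tcp_rot: [3.141, -0.0, 1.266]
ft_force: [-0.2, 0.2, -2.5]
opening: 0.249
```

>>> drive_tool(
  increments=[
    [[0,0,-0.07],[0,0,0]],
    [[0,0,-0.07],[0,0,0]],
    [[0,0,-0.07],[0,0,0]],
    [[0,0,0],[0,0,0]],
  ],
)

```text
t: 12.37
eef_pos: [494.6, -113.8, 108.6]
tcp_rot: [3.141, -0.0, 1.266]
ft_force: [-0.2, 0.1, -3.3]
opening: 0.247
```

>>> drive_tool(
  increments=[
    [[0,0,-0.1],[0,0,0]],
    [[0,0,-0.1],[0,0,0]],
    [[0,0,-0.1],[0,0,0]],
    [[0,0,-0.1],[0,0,0]],
    [[0,0,0],[0,0,0]],
  ],
)

```text
t: 12.78
eef_pos: [494.7, -113.8, 120.8]
tcp_rot: [3.141, -0.0, 1.266]
ft_force: [0.7, -0.1, -2.9]
opening: 0.247
```

>>> drive_tool(
  increments=[
    [[0,0,-0.1],[0,0,0]],
    [[0,0,-0.1],[0,0,0]],
    [[0,0,-0.1],[0,0,0]],
    [[0,0,-0.07],[0,0,0]],
    [[0,0,0],[0,0,0]],
  ],
)

```text
t: 13.2
eef_pos: [494.6, -113.8, 131.7]
tcp_rot: [3.141, -0.0, 1.266]
ft_force: [0.2, -0.4, -3.6]
opening: 0.246
```

```bash
python3 - <<'E'
from h import *
s=env.state();print(s["t"],s["eef_pos"],s["tcp_rot"],s["ft_force"],s["opening"])
p=env.read_camera("scene");cv2.imwrite("pics/scene8.png",cv2.resize(p["pixels"][220:320,210:340],None,fx=6,fy=6,interpolation=cv2.INTER_CUBIC))
for z in (80,86,120): print(z,(proj(p,[494.5,-113.6,z])-[210,220])*6)
for t in("green_low","red_top","probe","grip","mouth"): print(t,[(d["point"],d["score"]) for d in env.tip_of(t,p)])
E
```

```text
13.2 [ 494.61086409 -113.77966868  131.7064642 ] [ 3.14086641e+00 -4.95285793e-05  1.26557421e+00] [ 0.19331375 -0.35383061 -3.55354441] 0.24592746164949097
80 [308.74759572 311.42970694]
86 [307.9241986  292.92715407]
120 [303.14365518 185.50358533]
green_low [([497.9, -113.5, 83.0], 0.8), ([657.0, -77.2, 52.2], 0.57)]
red_top [([659.7, -78.2, 27.2], 0.91), ([497.6, -111.6, 67.7], 0.8)]
probe [([658.4, -79.6, -3.5], 0.76), ([494.6, -115.3, 53.8], 0.67)]
grip [([497.6, -111.5, 151.6], 0.77), ([661.3, -76.2, 141.8], 0.63)]
mouth [([493.6, -108.4, 79.0], 0.83), ([284.8, -230.7, 58.9], 0.59), ([573.4, -55.5, 116.1], 0.59)]
```

View pics/scene8.png

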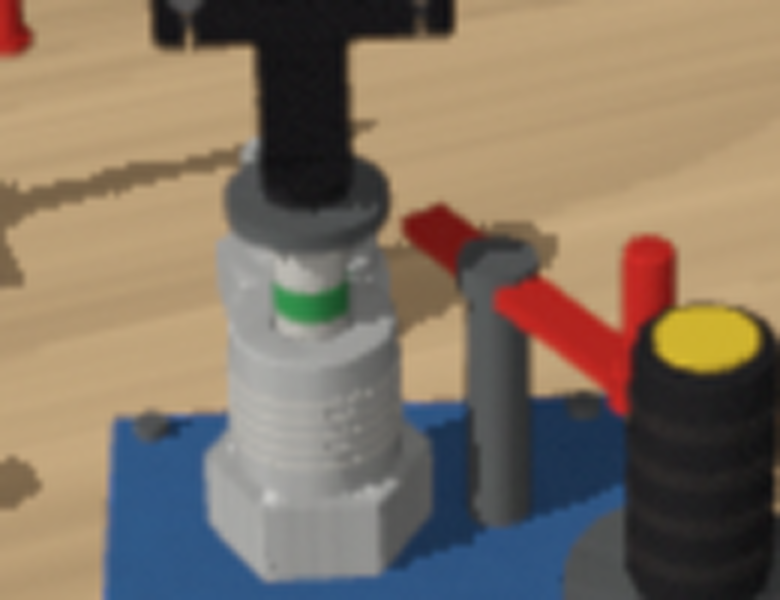

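Green band is fully out at crop v 288–322, with about 5 mm of white below it before the rim at v≈337. No red shows. I'll settle briefly, then check the latch angle and the fittings.

>>> drive_tool(
  increments=[
    [[0,0,0],[0,0,0]],
    [[0,0,0],[0,0,0]],
    [[0,0,0],[0,0,0]],
    [[0,0,0],[0,0,0]],
    [[0,0,0],[0,0,0]],
  ],
)

```text
t: 13.92
eef_pos: [494.4, -113.7, 131.2]
tcp_rot: [3.142, -0.0, 1.266]
ft_force: [0.3, 0.8, -2.7]
opening: 0.247
```

```bash
python3 - <<'E'
from h import *
p=env.read_camera("scene")
for t in("green_low","red_top","latch_knob","union","nipple","valve"): print(t,[(d["point"],d["score"]) for d in env.tip_of(t,p)])
p=env.read_camera("top")
for t in("latch_knob","union","nipple","valve"): print(t,[(d["point"],d["score"]) for d in env.tip_of(t,p)])
s=env.state();print(s["t"],s["eef_pos"],s["tcp_rot"],s["ft_force"],s["opening"])
E
```

```text
green_low [([659.7, -81.9, 51.5], 0.91), ([496.5, -113.2, 82.7], 0.8)]
red_top [([495.8, -110.8, 68.4], 0.9), ([660.0, -78.0, 29.9], 0.88)]
latch_knob [([570.4, -54.4, 120.7], 0.83), ([290.4, -140.5, 88.4], 0.7), ([498.2, -117.4, 82.8], 0.59), ([498.6, -110.4, 66.8], 0.46)]
union [([375.1, -77.2, -5.9], 0.61)]
nipple [([431.6, -242.6, -0.8], 0.81)]
valve [([601.6, -223.8, 1.5], 0.93), ([494.1, -110.2, 80.8], 0.23)]
latch_knob [([572.9, -51.4, 122.0], 0.45)]
union []
nipple [([431.9, -242.6, -0.6], 0.7)]
valve [([573.0, -53.0, 122.4], 0.74)]
14.5167 [ 494.44532635 -113.72991317  131.21398159] [-3.14158505e+00 -7.14990621e-05  1.26562959e+00] [ 0.28458891 -0.1370987  -3.77489307] 0.24726247743646843
```

>>> drive_tool(
  increments=[
    [[0,0,-0.05],[0,0,0]],
    [[0,0,0],[0,0,0]],
    [[0,0,0],[0,0,0]],
    [[0,0,0],[0,0,0]],
    [[0,0,0],[0,0,0]],
  ],
)

```text
t: 14.93
eef_pos: [494.5, -113.7, 132.7]
tcp_rot: [3.142, -0.0, 1.266]
ft_force: [0.3, 0.6, -3.6]
opening: 0.251
```

```bash
python3 - <<'E'
from h import *
p=env.read_camera("scene");cv2.imwrite("pics/scene9.png",cv2.resize(p["pixels"][220:320,210:340],None,fx=6,fy=6,interpolation=cv2.INTER_CUBIC))
s=env.state();print(s["t"],s["eef_pos"],s["ft_force"],s["opening"])
E
```

```text
14.9833 [ 494.43603369 -113.68904207  132.70620292] [-0.59410677  0.17979708 -2.95795957] 0.24451390365031028
```

View pics/scene9.png

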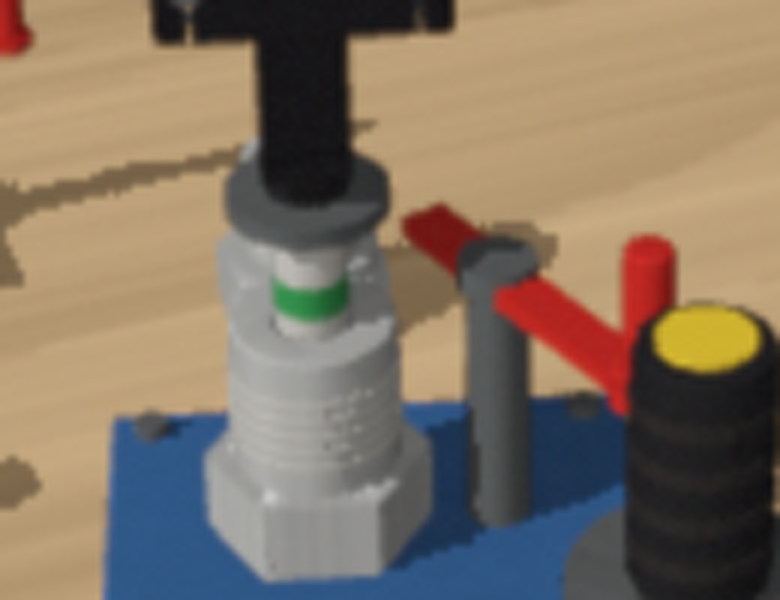

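Green is clear at crop v 285–320, with about 5 mm of white below it and no red. Handing in.

```bash
python3 -c "
from cell import env
print(env.job_done())"
```

```text
the job is handed in; nothing more can be done
None
```

I swung the latch clear with the shut fingers, gripped the smaller probe by its handle, drew it straight up and handed the job in at about 15 s. The gripper was still holding the probe; no verdict was reported.

Last checks:
- **Probe height:** about 35 mm by arm travel. The last picture shows the whole green band out, about 5 mm of white rod below it, and no red.
- **Hold:** the grip was firm at an opening of about 23.5 mm. Wrist force was about 3 to 4 N downward, roughly the probe's weight, with under 1 N sideways. The tool was vertical.
- **Latch:** about 1.05 rad, worked out from where the networks placed the knob.
- **Fittings:** the union, nipple and valve were within a few mm of where they started in the scene camera, which is within the networks' accuracy.

Checks that failed or disagreed:
- **Top camera:** it did not find the union, probably because the arm hid it. It also reported the latch knob as a valve, which I took as a false detection. So the union and valve rest on the scene camera alone.
- **Probe height:** the networks put the green and red edges about 1 to 2 mm differently from the arm travel, all inside the allowed range.

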